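# Offer up the matching mould half

### The arm

A 6-joint arm with a two-finger parallel gripper is mounted at the origin on the work surface. World frame = base frame: x ahead of the robot, y to its left, z up, the work surface at z = 0. Lengths are in m, angles in degrees, forces in N, time in s.
With the tool pointing down it reaches from about 0.3 to 0.75 m from the base axis. Payload 8.5 kg.
Tool frame: the origin (TCP) lies midway between the tips of the shut fingers; the grasp point (between the pads) lies 19 mm behind it; z points along the fingers, y is the line along which they close (so a half turn about z gives the same grasp; the last joint's range is limited). The gripper opens to 85 mm and grips with 20 to 120 N. Pads are 22 mm wide; open, the fingers measure 114 mm over their backs; the gripper's body (76 mm by 85 mm) begins 54 mm behind the grasp point. The pads swing forward as they close: fully open they stand 13 mm farther back than shut.
Start: joints at [-81.377, 21.807, 74.336, -0, 83.858, -12.336], TCP at [0.197, -0.514, 0.231] pointing down, gripper open.
Joint ranges: [-178.18, 178.18], [-50.72, 133.34], [12.68, 142.11], [-81.47, 261.47], [9.98, 163.14], [-165.26, 165.26]. Speed limits (degrees/s): [136.94, 136.94, 180, 180, 180, 180].

### API

Orientations are given as a 3x3 rotation matrix whose columns are the frame's x, y, z axes.
In Python, from bench import env gives the robot as it stands. The module is installed in compiled form; this text tells all that it offers.
- The arm moves only by the tool move_arm, never from a script. Its arguments are lists of equal length, an entry for each row: "slide": the shift along the tool's x, y, z in mm, a list of three; "dr": the turn, a rotation vector about the tool's x, y, z in degrees, a list of three; "fingers": the opening, from 0 (shut) to 1 (fully open). A call has 1 to 12 rows; each row is the pose to reach, as a shift and turn from the pose commanded when the call began, along the tool's axes at that moment; what a row does not reach only later rows make up. A row lasts 1/8 s, in which the tool goes at most 62.5 mm and 10.7 degrees, less where a joint would pass 70% of its speed; a pose out of reach is approached as far as the arm can. A call with a gripper value outside its range is refused whole. The fingers move at their own pace and stop on an object; the grip force is fixed at half the most. Time passes only in rows, so rows that repeat a pose let the fingers close. It gives the time, the measured TCP pose, the force, the opening and the grip force at its end, in the units of the state.
- env.observe(): the state, without advancing time (a new reading comes with each control period).
- env.snapshot(name): name is "scene" or "top"; returns the picture (420x560x3 uint8, red, green, blue); there is no depth.
- env.camera_info(name): a dict with "fx", "fy", "cx", "cy" (pixels), "cam_to_world" (4x4, takes a point from camera to world coordinates). Camera axes: x right, y down, z forward; pixel columns grow to the right and rows downward; lengths in m; the calibration is good to about 2 mm. A picture is of the moment at which its call begins. camera_info takes no time and is no camera call.
- env.sign_off(): hands the job in; it is judged then, once.
Trained networks look in the newest picture that a camera, given by its name, has taken for a name from the list of things; names that differ only in an ending like _2 or _b are one class to them, and where a whole thing is asked for, a point or a joint stands for the part that bears it (a point fixed in the world has none). Each returns a list of dicts, best first, with "confidence" (0 to 1); they miss things now and then, are a little off and sometimes report something else, mostly with a low value. They report only what shows in the picture. A call takes as long as a camera call. They do not tell look-alikes from the thing itself.
- env.trace(label, camera): "region" (420x560 bool, what is visible of it) and "box" ([left, top, width, height] in pixels, round what is visible of it).
The state is a dict: "time_s": time; "joint_positions": joint angles; "dq": joint speeds; "joint_efforts": joint torques, N m; "position": TCP position; "tcp_rot": TCP orientation; "ft_force": force on the tool from outside, world axes, zero at the start; "ft_torque": the same for the moment, N m; "finger_gap": opening from 0.0 (shut) to 1.0 (fully open); "finger_force": force on a finger pad.
Only numpy, scipy, OpenCV 4.12 (cv2) and the standard library are available. Lean on these libraries where they do the work, as an engineer would, in place of code of your own. Each camera call takes 0.05 s, during which the arm holds its last target. There are 200 camera calls.

### The job

One lower mould half lies on the round press platen: find the upper half of the same outline among the three in the sloping holders, draw it up out of its holder, and turn it level with its cavity facing down. Finish while holding it still in the gripper about a hand's breadth (80 to 100 mm) above that lower half, centred over it and lined up lengthwise (either end may lead), so that the operator can check the fit; do not put it down or let go. Leave the other upper halves and all the lower halves where they are.

Things in the scene. Friction and masses are not known exactly. Their poses are not given: they have to be found in the camera images.
- square_top_centre (a point): Centre of the 'square' upper mould half: aluminium plate 90 (x) x 50 (y) x 22 (z) mm, about 0.25 kg; both ends square; sides (+-y) flat and parallel from x = -15 to +45 mm. Cavity in the -z face, filling hole in the flat +z back. Starts in its sloping holder, 56 mm up: -x end uppermost, leaning to the robot, x axis 45 degrees down and away from the robot, back facing up and away.
- holder_square: Fixed steel holder of the 'square' upper half; origin on the table under the plate's centre, x away from the robot. The plate's lowest 18 mm sit in a pocket with 4 mm cheeks, 1.5 mm play and a lip over the back: it comes out only sliding along its own -x, over 18 mm. A 30 mm wide strip backs the cavity face; the plate's sides are free above the pocket. Base 110 x 70 x 8 mm.
- round_top_centre (a point): Centre of the 'round' upper mould half: aluminium plate 90 (x) x 50 (y) x 22 (z) mm, about 0.25 kg; its -x end is a half circle of radius 25 mm, its +x end square; sides (+-y) flat and parallel from x = -15 to +45 mm. Cavity in the -z face, filling hole in the flat +z back. Starts in its sloping holder, 56 mm up: -x end uppermost, leaning to the robot, x axis 45 degrees down and away from the robot, back facing up and away.
- holder_round: Fixed steel holder of the 'round' upper half; origin on the table under the plate's centre, x away from the robot. The plate's lowest 18 mm sit in a pocket with 4 mm cheeks, 1.5 mm play and a lip over the back: it comes out only sliding along its own -x, over 18 mm. A 30 mm wide strip backs the cavity face; the plate's sides are free above the pocket. Base 110 x 70 x 8 mm.
- tapered_top_centre (a point): Centre of the 'tapered' upper mould half: aluminium plate 90 (x) x 50 (y) x 22 (z) mm, about 0.25 kg; the last 30 mm at its -x end taper to 16 mm width, its +x end square; sides (+-y) flat and parallel from x = -15 to +45 mm. Cavity in the -z face, filling hole in the flat +z back. Starts in its sloping holder, 56 mm up: -x end uppermost, leaning to the robot, x axis 45 degrees down and away from the robot, back facing up and away.
- holder_tapered: Fixed steel holder of the 'tapered' upper half; origin on the table under the plate's centre, x away from the robot. The plate's lowest 18 mm sit in a pocket with 4 mm cheeks, 1.5 mm play and a lip over the back: it comes out only sliding along its own -x, over 18 mm. A 30 mm wide strip backs the cavity face; the plate's sides are free above the pocket. Base 110 x 70 x 8 mm.
- square_bottom_centre (a point): Centre of the lower mould half with outline 'square': loose aluminium plate 90 (x) x 50 (y) x 22 (z) mm, both ends square, cavity and two 5 mm high pins on top. It lies flat, either on the round press platen or, as a spare, on a plywood board beside it; both are 12 mm high.
- round_bottom_centre (a point): Centre of the lower mould half with outline 'round': loose aluminium plate 90 (x) x 50 (y) x 22 (z) mm, its -x end is a half circle of radius 25 mm, its +x end square, cavity and two 5 mm high pins on top. It lies flat, either on the round press platen or, as a spare, on a plywood board beside it; both are 12 mm high.
- tapered_bottom_centre (a point): Centre of the lower mould half with outline 'tapered': loose aluminium plate 90 (x) x 50 (y) x 22 (z) mm, the last 30 mm at its -x end taper to 16 mm width, its +x end square, cavity and two 5 mm high pins on top. It lies flat, either on the round press platen or, as a spare, on a plywood board beside it; both are 12 mm high.
- platen_centre (a point): Centre of the top of the round steel press platen: a fixed disc of 160 mm diameter, 12 mm high. Exactly one lower half lies on it, within 20 mm of this point; the other two are more than 120 mm away.
There are look-alikes about, which are no part of the job. What is shaped like the part that bears round_top_centre but purple or red is not meant.

How it is judged (in metres and radians):
On the way:
1. the upper half that matches the lower half on the platen has been drawn clear of its holder (((horizontal distance between square_bottom_centre and platen_centre below 0.05 m and distance of square_top_centre from where it was at the start of the episode above 0.06 m and contact force between square_top and the fingers above 1 N) or (horizontal distance between round_bottom_centre and platen_centre below 0.05 m and distance of round_top_centre from where it was at the start of the episode above 0.06 m and contact force between round_top and the fingers above 1 N) or (horizontal distance between tapered_bottom_centre and platen_centre below 0.05 m and distance of tapered_top_centre from where it was at the start of the episode above 0.06 m and contact force between tapered_top and the fingers above 1 N))), for 0.1 s.
At the end, for the whole second after the job is handed in: The matching upper half is gripped and still, its centre within 25 mm sideways of the lower half on the platen and 90 to 230 mm above the table, cavity down within 0.22 rad of level, lengthwise axes within 0.3 rad (either way round), touching neither lower half nor platen (((horizontal distance between square_bottom_centre and platen_centre below 0.05 m and horizontal distance between square_top_centre and square_bottom_centre below 0.025 m and height (world z) of square_top_centre between 0.09 and 0.23 m and angle between square_top_centre's own z axis and vertical below 0.22 rad and angle between the x axis of square_top_centre and the x axis of square_bottom_centre, either way round below 0.3 rad and contact force between square_top and the fingers above 2 N and linear speed of square_top below 0.03 m/s and contact force between square_top and square_bottom below 0.1 N and contact force between square_top and platen below 0.1 N) or (horizontal distance between round_bottom_centre and platen_centre below 0.05 m and horizontal distance between round_top_centre and round_bottom_centre below 0.025 m and height (world z) of round_top_centre between 0.09 and 0.23 m and angle between round_top_centre's own z axis and vertical below 0.22 rad and angle between the x axis of round_top_centre and the x axis of round_bottom_centre, either way round below 0.3 rad and contact force between round_top and the fingers above 2 N and linear speed of round_top below 0.03 m/s and contact force between round_top and round_bottom below 0.1 N and contact force between round_top and platen below 0.1 N) or (horizontal distance between tapered_bottom_centre and platen_centre below 0.05 m and horizontal distance between tapered_top_centre and tapered_bottom_centre below 0.025 m and height (world z) of tapered_top_centre between 0.09 and 0.23 m and angle between tapered_top_centre's own z axis and vertical below 0.22 rad and angle between the x axis of tapered_top_centre and the x axis of tapered_bottom_centre, either way round below 0.3 rad and contact force between tapered_top and the fingers above 2 N and linear speed of tapered_top below 0.03 m/s and contact force between tapered_top and tapered_bottom below 0.1 N and contact force between tapered_top and platen below 0.1 N))); the arm keeps its last pose, push and grip.
It fails at once if an upper half that does not match is moved more than 20 mm ((not (horizontal distance between square_bottom_centre and platen_centre below 0.05 m) and distance of square_top_centre from where it was at the start of the episode above 0.02 m) or (not (horizontal distance between round_bottom_centre and platen_centre below 0.05 m) and distance of round_top_centre from where it was at the start of the episode above 0.02 m) or (not (horizontal distance between tapered_bottom_centre and platen_centre below 0.05 m) and distance of tapered_top_centre from where it was at the start of the episode above 0.02 m)).
It fails at once if a lower half is moved more than 20 mm (distance of any of square_bottom_centre, round_bottom_centre, tapered_bottom_centre from where it was at the start of the episode above 0.02 m).
It also fails if it takes over 32 s, if anything falls off the work surface, if the arm or the gripper's body presses on something with over 40 N, if the wrist force passes 120 N, or if a joint passes its speed limit or range.

## Working session

There is one attempt and no reset: what is moved stays moved. The work goes in short steps, Python scripts to look and compute and a tool call to move; the robot and the scene stay as the last step left them, time stands still between calls to the robot, and variables do not carry over. Pictures are saved under pics/ and viewed, at most 10 in all, crops included, and the job is handed in when it is done.

Besides the shell and the picture viewer there is one more tool, called as name(argument=value, ...), one argument or row to a line, values as JSON. move_arm: Moves the arm, as the interface text tells. Its arguments: {"type":"object","properties":{"slide":{"type":"array"},"dr":{"type":"array"},"fingers":{"type":"array"}},"required":["slide","dr","fingers"]}

```bash
mkdir -p pics
python3 - <<'E'
from bench import env
import cv2,numpy as np
for n in ["scene","top"]:
    im=env.snapshot(n); cv2.imwrite(f"pics/{n}0.png",im[:,:,::-1])
    c=env.camera_info(n); print(n,c["fx"],c["fy"],c["cx"],c["cy"]); print(np.round(c["cam_to_world"],3))
    for l in ["square_top_centre","round_top_centre","tapered_top_centre","square_bottom_centre","round_bottom_centre","tapered_bottom_centre","holder_square","holder_round","holder_tapered"]:
        for d in env.trace(l,n)[:3]: print(l,round(d["confidence"],2),d["box"])
s=env.observe();print(s["time_s"],s["position"],np.round(s["tcp_rot"],3))
E
```

```text
scene 389.3797074657599 389.3797074657599 281.1201107379014 208.928755397971
[[ 0.73   0.522 -0.441  0.898]
 [ 0.684 -0.573  0.452 -0.446]
 [-0.017 -0.631 -0.775  0.91 ]
 [ 0.     0.     0.     1.   ]]
square_top_centre 0.72 [333.2, 181.5, 27.1, 24.9]
round_top_centre 0.84 [318.9, 145.7, 26.1, 15.8]
round_top_centre 0.81 [357.7, 147.7, 20.2, 28.7]
round_top_centre 0.78 [401.0, 169.6, 33.3, 26.3]
tapered_top_centre 0.83 [312.6, 224.6, 22.4, 24.3]
square_bottom_centre 0.6 [159.7, 313.6, 29.4, 41.7]
round_bottom_centre 0.72 [266.6, 292.4, 28.1, 35.8]
tapered_bottom_centre 0.93 [198.2, 354.2, 31.5, 45.3]
tapered_bottom_centre 0.74 [246.8, 280.6, 63.0, 57.2]
tapered_bottom_centre 0.55 [329.7, 179.8, 29.6, 26.4]
holder_square 0.89 [325.1, 190.8, 36.1, 31.4]
holder_square 0.15 [311.7, 220.4, 25.5, 29.3]
holder_round 0.67 [347.2, 162.7, 35.8, 23.3]
holder_tapered 0.77 [298.6, 231.7, 45.6, 33.2]
top 425.13137969987883 425.13137969987883 278.8048307014701 205.31149410769098
[[-0.008 -0.993  0.114  0.293]
 [-1.     0.009  0.006  0.032]
 [-0.007 -0.114 -0.993  1.354]
 [ 0.     0.     0.     1.   ]]
square_top_centre 0.51 [212.3, 170.8, 18.9, 23.0]
round_top_centre 0.92 [152.7, 268.2, 22.7, 29.8]
round_top_centre 0.82 [161.1, 184.0, 19.7, 19.2]
round_top_centre 0.75 [146.5, 137.8, 20.3, 30.6]
tapered_top_centre 0.6 [260.0, 159.8, 22.2, 18.7]
square_bottom_centre 0.64 [401.4, 182.8, 22.5, 33.3]
square_bottom_centre 0.35 [211.4, 173.2, 24.7, 21.8]
round_bottom_centre 0.97 [326.5, 140.0, 32.6, 31.6]
tapered_bottom_centre 0.9 [402.8, 146.2, 12.0, 26.4]
holder_square 0.96 [215.1, 165.1, 24.3, 33.6]
holder_round 0.89 [164.2, 180.3, 26.3, 35.0]
holder_tapered 0.63 [259.8, 152.4, 24.9, 39.8]
1.0 [ 0.19672647 -0.51360385  0.23130487] [[ 0.934  0.358 -0.   ]
 [ 0.358 -0.934  0.   ]
 [-0.    -0.    -1.   ]]
```

Run:
```python
import cv2,numpy as np
a=cv2.imread("pics/scene0.png")[130:410,150:450]; b=cv2.imread("pics/top0.png")[120:310,140:430]
a=cv2.resize(a,(429,400),interpolation=cv2.INTER_CUBIC)
cv2.imwrite("pics/c1.png",cv2.resize(cv2.imread("pics/scene0.png")[130:410,150:450],(640,598),interpolation=cv2.INTER_CUBIC))
cv2.imwrite("pics/c2.png",cv2.resize(b,(800,524),interpolation=cv2.INTER_CUBIC))
```

```text
(no output)
```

View pics/c1.png

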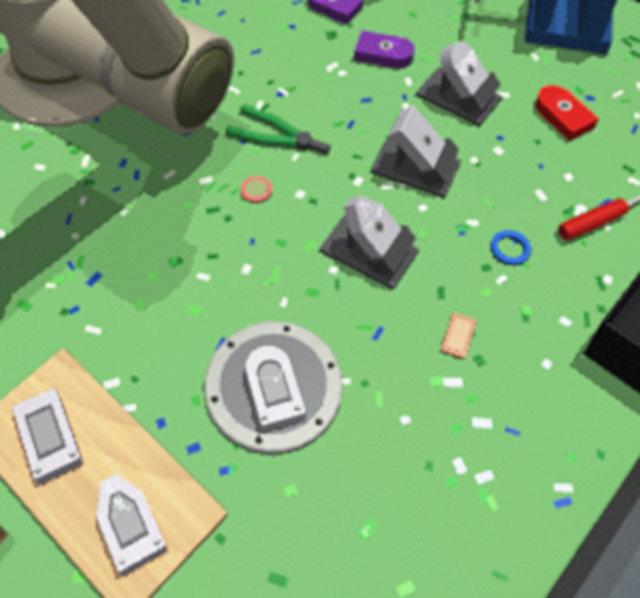

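View pics/c2.png

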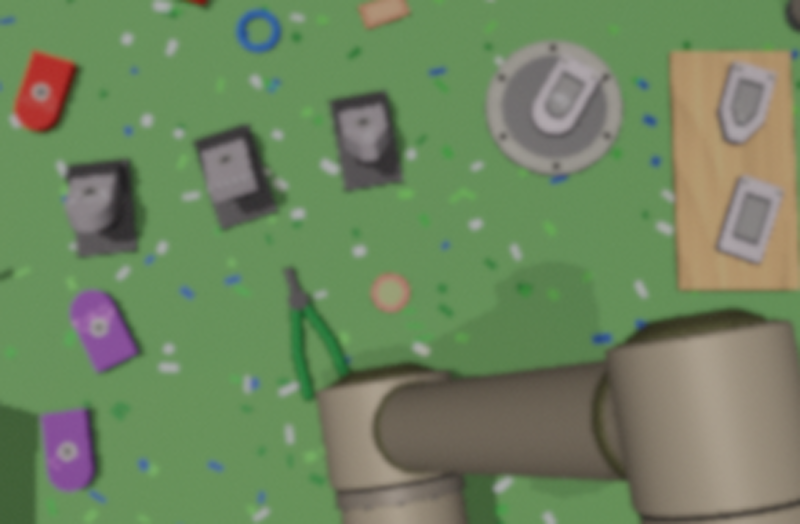

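The round lower half is on the platen (top crop about (565,97)). The matching round upper half is in the leftmost holder in the top view (crop (100,205)), which is at about (465,75) in the scene crop. The red and purple plates are look-alikes. Next I fit the poses with projected models.

```bash
cat > h.py <<'E'
import numpy as np,cv2
from bench import env
from scipy.optimize import minimize
def proj(n,P):
    c=env.camera_info(n);T=np.linalg.inv(c["cam_to_world"]);q=np.c_[P,np.ones(len(P))]@T.T
    return np.c_[c["fx"]*q[:,0]/q[:,2]+c["cx"],c["fy"]*q[:,1]/q[:,2]+c["cy"]]
def unproj(n,uv,z):
    c=env.camera_info(n);M=np.array(c["cam_to_world"]);d=M[:3,:3]@[(uv[0]-c["cx"])/c["fx"],(uv[1]-c["cy"])/c["fy"],1]
    return M[:3,3]+d*(z-M[2,3])/d[2]
S=16
def hullmask(n,P):
    h=cv2.convexHull((proj(n,P)*S).astype(np.int32)); m=np.zeros((420,560),np.uint8)
    return cv2.fillConvexPoly(m,h,1,cv2.LINE_8,4)>0
def outline(xmax=45):
    a=np.radians(np.linspace(90,270,25)); o=np.c_[-20+25*np.cos(a),25*np.sin(a)]
    return np.r_[o,[[xmax,-25],[xmax,25]]]
def plate(xmax=45):
    o=outline(xmax); return np.r_[np.c_[o,np.full(len(o),-11)],np.c_[o,np.full(len(o),11)]]/1000
def Rz(a): c,s=np.cos(a),np.sin(a); return np.array([[c,-s,0],[s,c,0],[0,0,1]])
r=2**-.5
Rp=np.array([[r,0,r],[0,1,0],[-r,0,r]]) # plate axes in holder: x=(r,0,-r), z=(r,0,r)
def iou(a,b): return (a&b).sum()/max(1,(a|b).sum())
E
python3 - <<'E'
from h import *
R={}
for n in ["scene","top"]:
    env.snapshot(n)
    for l in ["round_top_centre","round_bottom_centre","holder_round"]:
        R[l,n]=[(d["region"],np.round(d["box"]),d["confidence"]) for d in env.trace(l,n)]
near=lambda l,n,u,v:next((g[0] for g in R[l,n] if abs(g[1][0]+g[1][2]/2-u)<18 and abs(g[1][1]+g[1][3]/2-v)<18),None)
pt={n:near("round_top_centre",n,*uv) for n,uv in dict(scene=(367,162),top=(171,194)).items()}
ph={n:near("holder_round",n,*uv) for n,uv in dict(scene=(365,174),top=(177,198)).items()}
pb={n:near("round_bottom_centre",n,*uv) for n,uv in dict(scene=(280,310),top=(343,156)).items()}
for k in (pt,ph,pb): print({n:(None if v is None else v.sum()) for n,v in k.items()})
base=np.array([[x,y,z] for x in(-.055,.055) for y in(-.035,.035) for z in(0,.008)])
def cost(p,cams=("scene","top")):
    Rr=Rz(p[2]);t=[p[0],p[1],0];c=0
    P=(plate(27)@Rp.T+[0,0,.056])@Rr.T+t; B=(base+[p[3],0,0])@Rr.T+t
    for n in cams:
        m=hullmask(n,P); 
        if pt[n] is not None: c-=iou(m,pt[n])
        if ph[n] is not None:
            u=ph[n]|pt[n] if pt[n] is not None else ph[n]
            c-=iou(hullmask(n,B)|m,u)
    return c
def costb(p,cams=("scene","top")):
    return -sum(iou(hullmask(n,plate()@Rz(p[2]).T+[p[0],p[1],.023]),pb[n]) for n in cams if pb[n] is not None)
from scipy.optimize import differential_evolution as de
u=unproj("top",(171,194),.056); v=unproj("top",(343,156),.03); print(u,v)
for cams in (("scene","top"),("top",),("scene",)):
    o=de(cost,[(u[0]-.04,u[0]+.04),(u[1]-.04,u[1]+.04),(-.6,.6),(-.02,.02)],args=(cams,),seed=1,maxiter=40); print("top",cams,np.round(o.x,4),np.degrees(o.x[2]),o.fun)
    o=de(costb,[(v[0]-.04,v[0]+.04),(v[1]-.04,v[1]+.04),(-1.5,.5)],args=(cams,),seed=1,maxiter=40); print("bot",cams,np.round(o.x,4),np.degrees(o.x[2]),o.fun)
s=env.observe();print(s["time_s"])
E
```

```text
{'scene': np.int64(379), 'top': np.int64(336)}
{'scene': np.int64(580), 'top': np.int64(453)}
{'scene': np.int64(766), 'top': np.int64(452)}
[0.47935135 0.37219165 0.056     ] [ 0.59988231 -0.16525719  0.03      ]Traceback (most recent call last):
  File "<stdin>", line 28, in <module>
    return fun(*args, **kwargs)
    ret = solver.solve()
    next(self)
    ~~~~^^^^^^
    energy = self.func(parameters)
    return self.f(x, *self.args)
           ~~~~~~^^^^^^^^^^^^^^^
  File "<stdin>", line 21, in cost
  File "h.py", line 12, in hullmask
    h=cv2.convexHull((proj(n,P)*S).astype(np.int32)); m=np.zeros((420,560),np.uint8)
                      ~~~~^^^^^
  File "h.py", line 5, in proj
    c=env.camera_info(n);T=np.linalg.inv(c["cam_to_world"]);q=np.c_[P,np.ones(len(P))]@T.T
ValueError: time passes only in moves, steps and waits
```

```bash
sed -i 's/^def proj/CI={n:env.camera_info(n) for n in("scene","top")}\ndef proj/; s/c=env.camera_info(n)/c=CI[n]/' h.py
cat > fit.py <<'E'
from h import *
R={}
for n in ["scene","top"]:
    env.snapshot(n)
    for l in ["round_top_centre","round_bottom_centre","holder_round"]:
        R[l,n]=[(d["region"],np.round(d["box"]),d["confidence"]) for d in env.trace(l,n)]
near=lambda l,n,u,v:next((g[0] for g in R[l,n] if abs(g[1][0]+g[1][2]/2-u)<18 and abs(g[1][1]+g[1][3]/2-v)<18),None)
pt={n:near("round_top_centre",n,*uv) for n,uv in dict(scene=(367,162),top=(171,194)).items()}
ph={n:near("holder_round",n,*uv) for n,uv in dict(scene=(365,174),top=(177,198)).items()}
pb={n:near("round_bottom_centre",n,*uv) for n,uv in dict(scene=(280,310),top=(343,156)).items()}
print(env.observe()["time_s"])
base=np.array([[x,y,z] for x in(-.055,.055) for y in(-.035,.035) for z in(0,.008)])
def cost(p,cams=("scene","top")):
    Rr=Rz(p[2]);t=[p[0],p[1],0];c=0
    P=(plate(27)@Rp.T+[0,0,.056])@Rr.T+t; B=(base+[p[3],0,0])@Rr.T+t
    for n in cams:
        m=hullmask(n,P); c-=iou(m,pt[n])+iou(hullmask(n,B)|m,ph[n]|pt[n])
    return c
def costb(p,cams=("scene","top")):
    return -sum(iou(hullmask(n,plate()@Rz(p[2]).T+[p[0],p[1],.023]),pb[n]) for n in cams)
from scipy.optimize import differential_evolution as de
u=[.479,.372]; v=[.6,-.165]
for cams in (("scene","top"),("top",),("scene",)):
    o=de(cost,[(u[0]-.04,u[0]+.04),(u[1]-.04,u[1]+.04),(-.6,.6),(-.02,.02)],args=(cams,),seed=1,maxiter=40); print("top",cams,np.round(o.x,4),np.degrees(o.x[2]),o.fun)
    o=de(costb,[(v[0]-.04,v[0]+.04),(v[1]-.04,v[1]+.04),(-1.5,.5)],args=(cams,),seed=1,maxiter=40); print("bot",cams,np.round(o.x,4),np.degrees(o.x[2]),o.fun)
E
python3 fit.py
```

```text
1.8
top ('scene', 'top') [ 0.4877  0.3681  0.132  -0.0037] 7.562448674167566 -3.5807353333018748
bot ('scene', 'top') [ 0.6034 -0.1659 -0.5395] -30.91265066485882 -1.8491945271984993
top ('top',) [ 0.4867  0.3675  0.1281 -0.0024] 7.33862384352346 -1.9089750252493063
bot ('top',) [ 0.6038 -0.1659 -0.5194] -29.758172279472163 -0.9532908704883227
top ('scene',) [ 0.4872  0.3693  0.2966 -0.0038] 16.99112129080479 -1.7331898498737877
bot ('scene',) [ 0.6032 -0.1637 -0.5731] -32.834505701508924 -0.9213075060532687
```

```bash
cat >> h.py <<'E'
from scipy.spatial.transform import Rotation as Ro
def tool(yaw,t):
    t=np.radians(t);c,s=np.cos(t),np.sin(t)
    return Rz(np.radians(yaw))@np.array([[-c,0,-s],[0,1,0],[s,0,-c]])
def rel(p,R,p0=None,R0=None):
    if p0 is None: o=env.observe();p0,R0=np.array(o["position"]),np.array(o["tcp_rot"])
    print("slide",np.round(R0.T@(np.array(p)-p0)*1000,1),"dr",np.round(Ro.from_matrix(R0.T@R).as_rotvec(degrees=True),1))
YAW=7.5;T=30
PL=lambda v:np.array([.487,.368,.056])+Rz(np.radians(YAW))@Rp@(np.array(v)/1000)   # plate coords -> world
RG=tool(YAW,T); PG=PL([3,0,0])+.023*RG[:,2]
E
python3 - <<'E'
from h import *
Rm=tool(105,0); rel([.48,-.05,.3],Rm)
pre=PG-.12*RG[:,2]; print(PG,pre)
rel(pre,RG,np.array([.48,-.05,.3]),Rm)
E
```

```text
slide [ 430.4 -331.6  -68.7] dr [-0.  0. 96.]
[0.47770156 0.36677584 0.0339601 ] [0.53718825 0.37460741 0.13788314]
slide [-395.3 -165.1  162.1] dr [-25.5  22.3  95. ]
```

Run:
```python
from h import *
Rm=tool(-76,0); rel([.48,-.05,.3],Rm)
pre=PG-.12*RG[:,2]
rel(pre,RG,np.array([.48,-.05,.3]),Rm)
```

```text
slide [ 430.4 -331.6  -68.7] dr [ -0.  -0. -83.]
slide [398.2 158.2 162.1] dr [ 21.8  24.4 -81.4]
```

move_arm(
  slide=[
    [430,-332,-69],
    [430,-332,-69],
    [430,-332,-69],
    [430,-332,-69],
    [430,-332,-69],
    [430,-332,-69],
    [430,-332,-69],
    [430,-332,-69],
    [430,-332,-69],
    [430,-332,-69],
    [430,-332,-69],
  ],
  dr=[
    [0,0,-83],
    [0,0,-83],
    [0,0,-83],
    [0,0,-83],
    [0,0,-83],
    [0,0,-83],
    [0,0,-83],
    [0,0,-83],
    [0,0,-83],
    [0,0,-83],
    [0,0,-83],
  ],
  fingers=[1,1,1,1,1,1,1,1,1,1,1],
)

```text
time_s: 3.18
position: [0.4793, -0.05, 0.3001]
tcp_rot: [[-0.241, 0.97, -0.001], [0.97, 0.241, -0.0], [-0.0, -0.001, -1.0]]
ft_force: [-0.2, 0.2, -0.7]
finger_gap: 0.998
finger_force: 0.0
```

Run:
```python
from h import *
rel(PG-.12*RG[:,2],RG); o=env.observe(); print(o["time_s"],o["position"],np.round(o["joint_positions"],1))
```

```text
slide [398.1 158.8 162.2] dr [ 21.8  24.4 -81.5]
3.175 [ 0.47925722 -0.05003439  0.30014361] [-20.1  12.4  76.7  -0.   91.  -34. ]
```

move_arm(
  slide=[
    [398,159,162],
    [398,159,162],
    [398,159,162],
    [398,159,162],
    [398,159,162],
    [398,159,162],
    [398,159,162],
    [398,159,162],
    [398,159,162],
    [398,159,162],
    [398,159,162],
    [398,159,162],
  ],
  dr=[
    [21.8,24.4,-81.5],
    [21.8,24.4,-81.5],
    [21.8,24.4,-81.5],
    [21.8,24.4,-81.5],
    [21.8,24.4,-81.5],
    [21.8,24.4,-81.5],
    [21.8,24.4,-81.5],
    [21.8,24.4,-81.5],
    [21.8,24.4,-81.5],
    [21.8,24.4,-81.5],
    [21.8,24.4,-81.5],
    [21.8,24.4,-81.5],
  ],
  fingers=[1,1,1,1,1,1,1,1,1,1,1,1],
)

```text
time_s: 4.68
position: [0.5381, 0.374, 0.1394]
tcp_rot: [[-0.86, -0.129, -0.494], [-0.112, 0.992, -0.064], [0.498, 0.0, -0.867]]
ft_force: [0.1, -0.3, -0.4]
finger_gap: 1.001
finger_force: 0.0
```

Run:
```python
from h import *
rel(PG-.12*RG[:,2],RG); rel(PG,RG); o=env.observe(); print(o["time_s"],np.round(o["joint_positions"],1))
out=[]
for n,(u,v) in dict(scene=(367,162),top=(171,194)).items():
    im=env.snapshot(n)[:,:,::-1].copy()
    P=proj(n,np.array([PL(p) for p in plate(45)*1000])); 
    u0,v0=int(u-45),int(v-50); c=cv2.resize(im[v0:v0+110,u0:u0+85],None,fx=4.5,fy=4.5,interpolation=cv2.INTER_CUBIC)
    for k in (P[:27],P[27:]): cv2.polylines(c,[((k-[u0,v0]+.5)*4.5).astype(int)],True,(0,255,255),1)
    out.append(c)
cv2.imwrite("pics/pre.png",np.hstack(out))
```

```text
slide [-0.   0.7  1.7] dr [ 0.1  0.1 -0.1]
slide [  0.3   0.6 121.7] dr [ 0.1  0.1 -0.1]
4.675 [ 21.7  50.4  40.8   8.  117.7 -73.9]
```

View pics/pre.png

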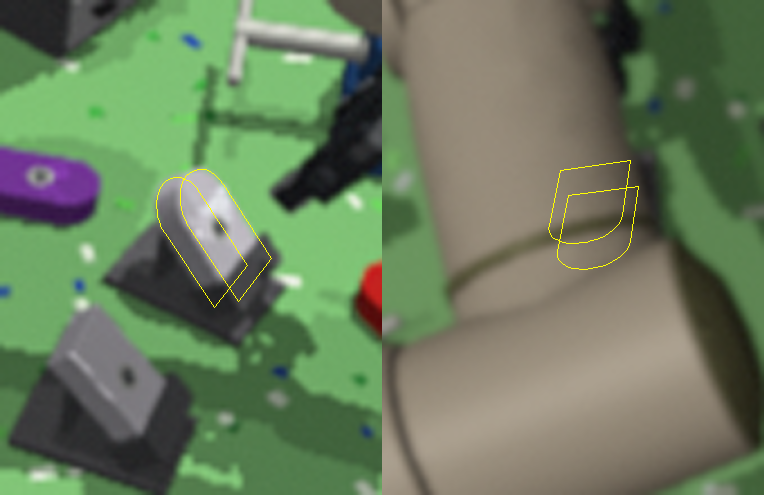

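The scene view (left) shows the round plate at about (210,225), with the model outline on it to within 1–2 px. The arm hides it in the top view. The gripper is in line, so I'm moving in.

move_arm(
  slide=[
    [0,0,30],
    [0,0,60],
    [0,0,80],
    [0,0,95],
    [0,0,108],
    [0,0,118],
    [0,1,122],
    [0,1,122],
  ],
  dr=[
    [0,0,0],
    [0,0,0],
    [0,0,0],
    [0,0,0],
    [0,0,0],
    [0,0,0],
    [0,0,0],
    [0,0,0],
  ],
  fingers=[1,1,1,1,1,1,1,1],
)

```text
time_s: 5.78
position: [0.4774, 0.368, 0.0327]
tcp_rot: [[-0.859, -0.131, -0.495], [-0.113, 0.991, -0.065], [0.499, 0.0, -0.867]]
ft_force: [-0.4, 0.2, 0.9]
finger_gap: 1.001
finger_force: 0.0
```

Run:
```python
from h import *
rel(PG,RG); im=env.snapshot("scene")[95:215,300:440,::-1]
cv2.imwrite("pics/g1.png",cv2.resize(im,None,fx=4.8,fy=4.8,interpolation=cv2.INTER_CUBIC))
```

```text
slide [ 0.5 -1.2 -1.2] dr [-0.   0.1  0. ]
```

View pics/g1.png

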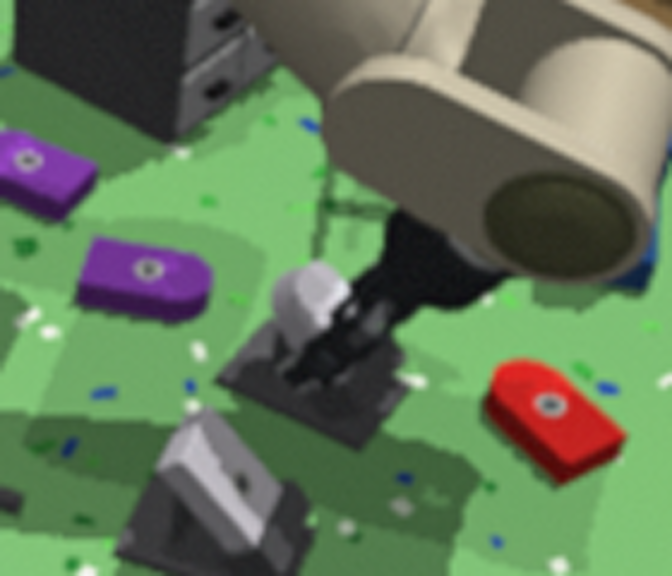

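The fingers straddle the plate: the round top shows at about (315,295) and the near finger at about (340,345). I'm closing now.

move_arm(
  slide=[
    [0,0,0],
    [0,0,0],
    [0,0,0],
    [0,0,0],
    [0,0,0],
    [0,0,0],
    [0,0,0],
    [0,0,0],
  ],
  dr=[
    [0,0,0],
    [0,0,0],
    [0,0,0],
    [0,0,0],
    [0,0,0],
    [0,0,0],
    [0,0,0],
    [0,0,0],
  ],
  fingers=[0.5,0.3,0.3,0.3,0.3,0.3,0.3,0.3],
)

```text
time_s: 6.82
position: [0.4778, 0.3678, 0.0331]
tcp_rot: [[-0.86, -0.131, -0.494], [-0.113, 0.991, -0.065], [0.498, 0.0, -0.867]]
ft_force: [2.2, -2.2, 5.2]
finger_gap: 0.576
finger_force: 62.7
```

Run:
```python
from h import *
px=Rz(np.radians(YAW))@Rp[:,0]; o=env.observe(); p,R=np.array(o["position"]),o["tcp_rot"]
print(o["finger_force"],o["ft_force"],o["time_s"]); print("per 10mm along -px:",np.round(R.T@(-px)*10,2))
```

```text
62.73029565811157 [ 2.24472601 -2.21515318  5.2088655 ] 6.825
per 10mm along -px: [ 9.65  0.   -2.61]
```

move_arm(
  slide=[
    [4.8,0,-1.3],
    [9.7,0,-2.6],
    [14.5,0,-3.9],
    [19.3,0,-5.2],
    [24,0,-6.5],
    [34,0,-9],
    [43,0,-12],
    [53,0,-14.5],
    [63,0,-17],
    [63,0,-17],
  ],
  dr=[
    [0,0,0],
    [0,0,0],
    [0,0,0],
    [0,0,0],
    [0,0,0],
    [0,0,0],
    [0,0,0],
    [0,0,0],
    [0,0,0],
    [0,0,0],
  ],
  fingers=[0.3,0.3,0.3,0.3,0.3,0.3,0.3,0.3,0.3,0.3],
)

```text
time_s: 8.07
position: [0.4312, 0.362, 0.0796]
tcp_rot: [[-0.859, -0.131, -0.495], [-0.114, 0.991, -0.065], [0.499, 0.0, -0.867]]
ft_force: [1.2, 0.5, 4.1]
finger_gap: 0.577
finger_force: 62.4
```

Run:
```python
from h import *
o=env.observe(); print(o["finger_force"],o["ft_force"],o["finger_gap"])
im=env.snapshot("scene")[75:215,290:460,::-1]
cv2.imwrite("pics/g2.png",cv2.resize(im,None,fx=4,fy=4,interpolation=cv2.INTER_CUBIC))
# goal: plate centre at bottom, z=.135; tool tilt so plate level: t=T-45
yb=-30.5; Rg=tool(yb,T-45)
# plate in tool frame, from grasp
Rpl=Rz(np.radians(YAW))@Rp; rt=RG.T@Rpl
pc=RG.T@(PL([0,0,0])-np.array([.4778,.3678,.0331])); print("plate ctr in tool",pc*1000)
assert np.allclose((Rg@rt)[:,2],[0,0,1])
goal=np.array([.6035,-.166,.125])-Rg@pc
# lift+mid
p0,R0=np.array(o["position"]),np.array(o["tcp_rot"])
mid=np.array([.50,.1,.28]); Rm=tool(-12,5)
rel(mid,Rm); rel(goal,Rg,mid,Rm); print(goal)
```

```text
62.449750900268555 [1.21717928 0.51253422 4.13724199] 0.5774426037800989
plate ctr in tool [  3.52812099  -1.002552   -24.40568073]
slide [  71.  -268.6 -190.7] dr [ -5.9 -24.7  18.8]
slide [-180.9 -240.8  162.5] dr [  1.6 -19.8  18.5]
[ 0.6123878  -0.17007176  0.10233907]
```

View pics/g2.png

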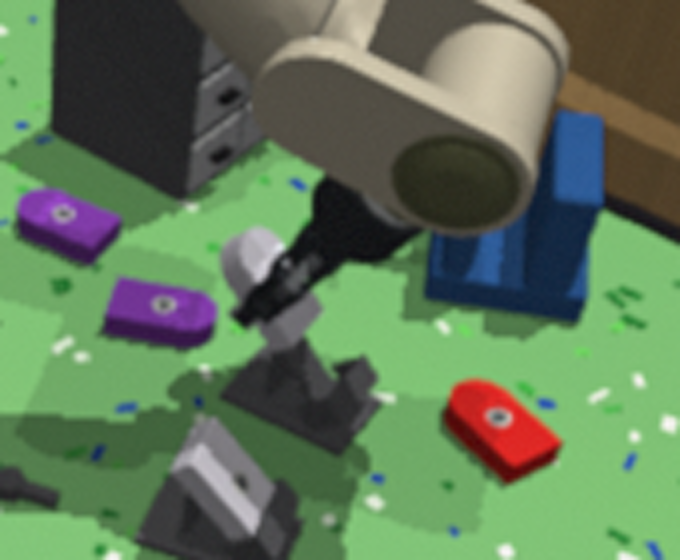

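The round plate is out of the holder and held at about (270,285). Next I lift it and carry it across.

move_arm(
  slide=[
    [20,0,-35],
    [40,0,-69],
    [50,-35,-90],
    [57,-90,-115],
    [63,-145,-140],
    [67,-200,-165],
    [71,-245,-185],
    [71,-269,-191],
    [71,-269,-191],
    [71,-269,-191],
  ],
  dr=[
    [0,0,0],
    [0,0,0],
    [-1,-4,3],
    [-2,-8,6],
    [-3,-12,9],
    [-4,-16,12],
    [-5,-20,15],
    [-5.9,-24.7,18.8],
    [-5.9,-24.7,18.8],
    [-5.9,-24.7,18.8],
  ],
  fingers=[0.3,0.3,0.3,0.3,0.3,0.3,0.3,0.3,0.3,0.3],
)

```text
time_s: 9.38
position: [0.4998, 0.1002, 0.2789]
tcp_rot: [[-0.974, 0.207, -0.089], [0.206, 0.978, 0.018], [0.091, -0.0, -0.996]]
ft_force: [0.2, -0.5, -2.8]
finger_gap: 0.577
finger_force: 63.0
```

```bash
cat > goal.py <<'E'
from h import *
o=env.observe(); print(o["time_s"],o["finger_force"],o["finger_gap"],np.round(o["joint_positions"],1))
Rg=tool(-30.5,T-45); pc=np.array([3.5,-1,-24.4])/1000
goal=np.array([.6035,-.166,.130])-Rg@pc; rel(goal,Rg)
E
python3 goal.py
```

```text
9.375 62.97953009605408 0.5765410797857377 [ -2.4  18.2  72.1   0.8  94.8 -80.4]
slide [-181.  -241.   155.9] dr [  1.6 -20.   18.6]
```

move_arm(
  slide=[
    [-30,-40,10],
    [-65,-85,30],
    [-100,-130,55],
    [-130,-175,85],
    [-155,-205,110],
    [-170,-225,130],
    [-178,-236,145],
    [-181,-241,153],
    [-181,-241,156],
    [-181,-241,156],
  ],
  dr=[
    [0.3,-3,3],
    [0.5,-7,6],
    [0.8,-11,10],
    [1.1,-14,13],
    [1.4,-17,16],
    [1.6,-20,18.6],
    [1.6,-20,18.6],
    [1.6,-20,18.6],
    [1.6,-20,18.6],
    [1.6,-20,18.6],
  ],
  fingers=[0.3,0.3,0.3,0.3,0.3,0.3,0.3,0.3,0.3,0.3],
)

```text
time_s: 10.62
position: [0.6132, -0.1703, 0.1091]
tcp_rot: [[-0.831, 0.508, 0.226], [0.491, 0.861, -0.132], [-0.262, 0.001, -0.965]]
ft_force: [0.2, -0.1, -2.6]
finger_gap: 0.58
finger_force: 63.0
```

```bash
python3 goal.py
python3 - <<'E'
from h import *
out=[]
for n,(u,v) in dict(scene=(280,290),top=(343,156)).items():
    im=env.snapshot(n)[:,:,::-1].copy(); u0,v0=int(u-55),int(v-75)
    c=cv2.resize(im[v0:v0+140,u0:u0+95],None,fx=4,fy=4,interpolation=cv2.INTER_CUBIC)
    for z,col in ((.130,(0,255,255)),(.023,(255,0,255))):
        P=proj(n,plate()@Rz(np.radians(-30.5)).T+[.6035,-.166,z])
        for k in (P[:27],P[27:]): cv2.polylines(c,[((k-[u0,v0]+.5)*4).astype(int)],True,col,1)
    out.append(c)
cv2.imwrite("pics/f1.png",np.hstack(out))
E
```

```text
10.625 63.01806449890137 0.5800628382267348 [-25.6  31.1  82.1  -1.6  51.7 -84.3]
slide [ 1.3 -0.3  1.4] dr [ 0.   0.2 -0.1]
```

View pics/f1.png

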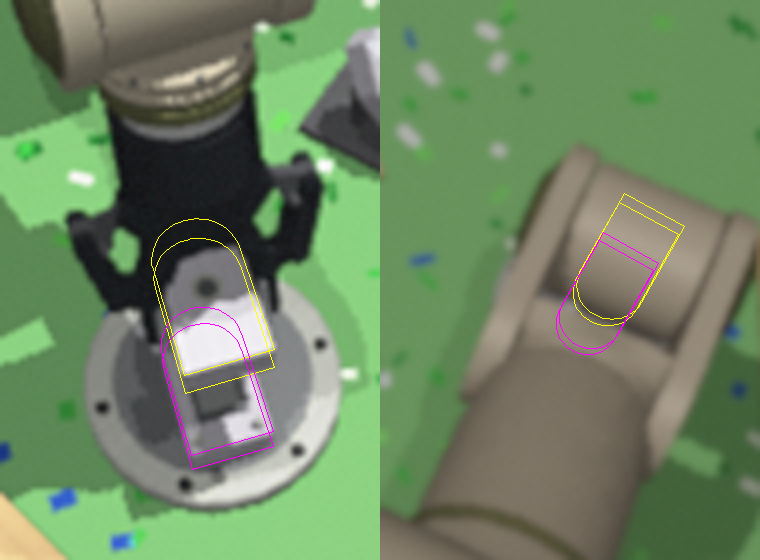

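The scene view shows the held plate matching its predicted outline. The front edge at about (230,362) is right, and the filling hole at about (207,288) sits at the model's centre. The lower half below it matches too. I'll let it settle and then hand in.

move_arm(
  slide=[
    [1,0,1],
    [1,0,1],
    [1,0,1],
    [1,0,1],
  ],
  dr=[
    [0,0,0],
    [0,0,0],
    [0,0,0],
    [0,0,0],
  ],
  fingers=[0.3,0.3,0.3,0.3],
)

```text
time_s: 11.22
position: [0.6125, -0.1706, 0.1075]
tcp_rot: [[-0.831, 0.509, 0.226], [0.492, 0.861, -0.133], [-0.262, 0.001, -0.965]]
ft_force: [-0.1, -0.2, -2.1]
finger_gap: 0.574
finger_force: 63.0
```

```bash
python3 -c "
from bench import env
print(env.sign_off())"
```

```text
the job is handed in; nothing more can be done
None
```

I handed the job in at about 11 s, with the round upper half held level, cavity down, about 85 mm above the round lower half on the platen and centred and lined up with it to within a few mm in the last picture; the hand-in call gave no verdict.

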